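Stand the set agar slants upright in the tube rack

TASK

The medium in the two green-capped tubes has set on the slanting stand: take each tube off and stand it upright in an empty cell of the white rack, lowered until its round end rests on the rack's base, without letting it drop. Leave the orange-capped tube lying on the stand, and leave the blue-capped tubes and everything else on the bench where they are.

Things in the scene. Friction and masses are not known exactly. Their poses are not given: they have to be found in the camera images.
- green_a: clear round-bottomed glass tube, 25 mm in diameter, amber set medium inside, green cap 29 mm in diameter over the top 30 mm; 160 mm long, about 65 g. Origin: tip of the round end; its z axis runs towards the cap. Lies loose in a notch of the slanting stand, cap end up; free from below and beside from 85 to 160 mm along it, where it can be pinched.
- green_b: clear round-bottomed glass tube, 25 mm in diameter, amber set medium inside, green cap 29 mm in diameter over the top 30 mm; 160 mm long, about 65 g. Origin: tip of the round end; its z axis runs towards the cap. Lies loose in a notch of the slanting stand, cap end up; the same as green_a.
- orange: clear round-bottomed glass tube, 25 mm in diameter, amber set medium inside, orange cap 29 mm in diameter over the top 30 mm; 160 mm long, about 65 g. Origin: tip of the round end; its z axis runs towards the cap. Lies loose in a notch of the slanting stand, cap end up; it stays there.
- stock_a: clear round-bottomed glass tube, 25 mm in diameter, amber set medium inside, blue cap 29 mm in diameter over the top 30 mm; 160 mm long, about 65 g. Origin: tip of the round end; its z axis runs towards the cap. Stands in the rack cell at the rack's local x -20, y -80 mm; cap top 168 mm above the bench.
- stock_b: clear round-bottomed glass tube, 25 mm in diameter, amber set medium inside, blue cap 29 mm in diameter over the top 30 mm; 160 mm long, about 65 g. Origin: tip of the round end; its z axis runs towards the cap. Stands in the rack cell at the rack's local x +20, y -80 mm.
- rack: white plastic tube rack, 89 x 215 mm, 87 mm high, fixed. Origin: centre of its underside, z up, long side along its y. Ten cells in 2 rows of 5: centres at local x -20 and +20 mm, y -80, -40, 0, 40, 80 mm; the two at y -80 are taken, eight are empty. A tube stands with its round end on the solid base plate, whose top is 8 mm above the bench.
- rack_top (a point): centre of the rack's upper grid, at its top face, 87 mm above the bench. The square openings are 31 mm wide, 40 mm apart; the upper grid is 6 mm thick, and a lower grid with the same openings lies 31 to 37 mm above the bench.
- stand: low aluminium slanting stand, 234 mm wide (its y), 150 mm deep, fixed. Origin: centre of its underside, z up. Two cross bars with five V notches at local y -88, -44, 0, 44, 88 mm; the three tubes lie in the notches at -88, 0 and 88 mm, in any order, parallel to its x, rising at 30 degrees towards local +x (away from the robot).
- stand_lip (a point): on the lip at the stand's low end, 34 mm above the bench, in line with the middle notch: where the round tip of the middle tube touches. The cross bars lie under the tubes 20 to 28 and 74 to 82 mm from the tip.
- dishes: stack of three clear culture dishes, 90 mm in diameter, 45 mm high; origin under its centre. Bystander.
- beaker: empty glass beaker, 72 mm in diameter, 95 mm high; origin under its centre. Bystander.
- bottle: white bottle with blue cap, 64 mm in diameter, 160 mm high; origin under its centre. Bystander.
- forceps: steel forceps lying flat, 140 mm long, 9 mm high; origin under the middle. Bystander.

How it is judged (in metres and radians):
At the end, for the whole second after the job is handed in: Both green-capped tubes stand in cells of the rack, round end down on its base plate (tip within 5 mm of the base's top), within 12 degrees of upright, at rest and released (x of green_a in the frame of rack between -0.04 and 0.04 m and y of green_a in the frame of rack between -0.1 and 0.1 m and z of green_a in the frame of rack between 0.004 and 0.013 m and angle between each of green_a, green_b's own z axis and vertical below 0.21 rad and linear speed of each of green_a, green_b below 0.02 m/s and x of green_b in the frame of rack between -0.04 and 0.04 m and y of green_b in the frame of rack between -0.1 and 0.1 m and z of green_b in the frame of rack between 0.004 and 0.013 m); the robot touches nothing.
It fails at once if a green-capped tube is dropped or let fall: it moves faster than 0.6 m/s while not in the fingers (a free fall of about 18 mm) ((linear speed of green_a above 0.6 m/s and contact force between green_a and the fingers below 0.1 N) or (linear speed of green_b above 0.6 m/s and contact force between green_b and the fingers below 0.1 N)).
It fails at once if the orange-capped tube, a blue-capped tube, the dishes, beaker, bottle or forceps is moved by more than 30 mm (distance of any of orange, stock_a, stock_b, dishes, beaker, bottle, forceps from where it was at the start of the episode above 0.03 m).
It also fails if it takes over 72 s, if anything falls off the work surface, if the arm or the gripper's body presses on something with over 40 N, if the wrist force passes 120 N, or if a joint passes its speed limit or range.

ROBOT

A 6-joint arm with a two-finger parallel gripper is mounted at the origin on the work surface. World frame = base frame: x ahead of the robot, y to its left, z up, the work surface at z = 0. Lengths are in mm, angles in rad, forces in N, time in s.
With the tool pointing down it reaches from about 400 to 825 mm from the base axis. Payload 7 kg.
Tool frame: the origin (TCP) lies at the very end of the fingers, on their centre line; the grasp point (between the pads) lies 19 mm behind it (r.pinch_z is the z of the grasp point in the tool frame, in mm); z points along the fingers, y is the direction in which the jaws open and shut (so a half turn about z gives the same grasp; the last joint's range is limited). The gripper opens to 88 mm and grips with 3 to 60 N. Pads are 19 mm wide; open, the fingers measure 130 mm over their backs; the gripper's body (78 mm by 193 mm) begins 47 mm behind the grasp point.
Start: joints at [-0.895, 0.359, 0.012, 0, -1.224, -0.288], TCP at [255.225, -624.864, 226.561] pointing down, gripper open.
Joint ranges: [-3.07, 3.07], [-1.43, 2.12], [-1.02, 1.25], [-3.03, 1.67], [-3.05, -0], [-3.03, 3.03]. Speed limits (rad/s): [2.39, 2.39, 3.01, 3.14, 3.14, 3.14].

INTERFACE

Orientations are given as a 3x3 rotation matrix whose columns are the frame's x, y, z axes.
In Python, from plant import r gives the robot as it stands. Calls block until the motion is done:
- r.move_pose(position, orientation): joint-space move of the TCP to a pose.
- r.move_straight(position, v=150, rotation=None, f_stop=None): straight line of the TCP; rotation=None keeps the orientation; v is the mean speed in mm/s. With f_stop (N) it stops when the force on the tool has changed by that much, and returns True; else False.
- r.move_joints(angles): joint-space move.
- r.gripper_to(opening): opening from 0.0 (shut) to 1.0 (fully open); the grip force is fixed at half the most; returns when the fingers have stopped.
- r.hold(seconds).
- r.inverse_kinematics(position, orientation): joint angles nearest the present ones, or None.
- r.capture(name): name is "side" or "top" or "wrist"; returns a dict with "image" (400x640x3 uint8, red, green, blue), "depth" (400x640 float32, mm along the optical axis (not along the pixel's ray), 0 where there is no reading), "vertical_fov" (degrees; the focal length in pixels is half the picture's height over the tangent of half this angle, whatever the lens; pixels are square), "cx", "cy" (the principal point, pixels), "xyz" and "attitude" of the camera in the world. Camera axes: x right, y down, z forward; pixel columns grow to the right and rows downward; lengths in mm; the calibration is good to about 2 mm. A picture is of the moment at which its call begins.
A pose or a line that the arm cannot do raises r.IKError and nothing moves.
- r.job_done(): hands the job in, once; it reports no verdict.
Readings, each from a call of its own:
- r.current_t(): time.
- r.current_joint_pos(): joint angles.
- r.current_joint_vel(): joint speeds.
- r.current_effort(): joint torques, N m.
- r.current_tcp_pos(): TCP position.
- r.current_ee_rot(): TCP orientation.
- r.current_force(): force on the tool from outside, world axes, zero at the start.
- r.current_wrist_torque(): the same for the moment, N m.
- r.current_opening(): opening from 0.0 (shut) to 1.0 (fully open).
Only numpy, scipy, OpenCV 4.12 (cv2) and the standard library are available. Lean on these libraries where they do the work, as an engineer would, in place of code of your own. Each camera call takes 0.05 s, during which the arm holds its last target.

## Working session

There is one attempt and no reset: what is moved stays moved. The work goes in short steps, each a Python script; the robot and the scene stay as the last script left them, time stands still between calls to the robot, and variables do not carry over. Pictures are saved under pics/ and viewed, and the job is handed in when it is done.

```bash
ls; mkdir -p pics; python3 - <<'E'
from plant import r
import cv2,numpy as np
for n in ["side","top","wrist"]:
    c=r.capture(n)
    cv2.imwrite(f"pics/{n}0.png",c["image"][:,:,::-1])
    np.savez(f"{n}0.npz",**c)
    print(n,c["vertical_fov"],c["cx"],c["cy"],np.round(c["xyz"],1),np.round(c["attitude"],3).tolist())
print(r.current_t(),r.pinch_z, r.current_opening())
E
```

```text
pics
side 45.74938431668172 326.29308235285845 198.847012506852 [1382.1  838.8 1124.9] [[-0.718, 0.453, -0.529], [0.696, 0.48, -0.535], [0.012, -0.752, -0.659]]
top 51.47516544383792 318.548107925859 193.73578254387616 [ 325.3    5.6 1628.7] [[0.013, -0.989, 0.145], [-1.0, -0.012, 0.01], [-0.008, -0.145, -0.989]]
wrist 59.80847442449633 318.7900152241643 200.56079110241274 [ 187.7 -652.6  384.4] [[-0.379, 0.891, 0.25], [0.925, 0.364, 0.104], [0.001, 0.271, -0.963]]
0.15 -18.8 1.003097385455141
```

View pics/top0.png

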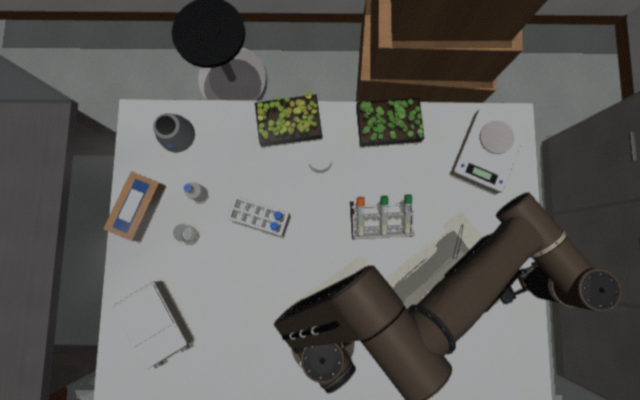

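View pics/side0.png

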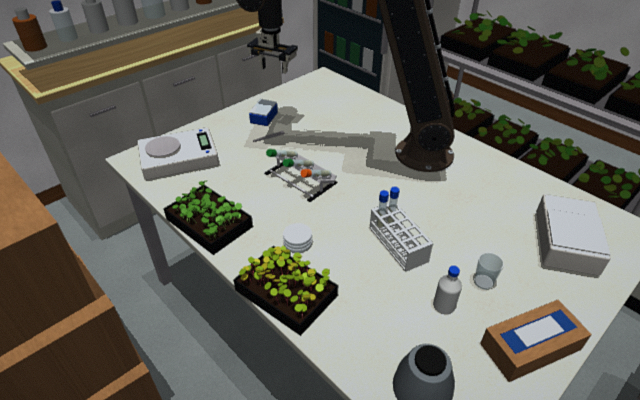

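View pics/wrist0.png

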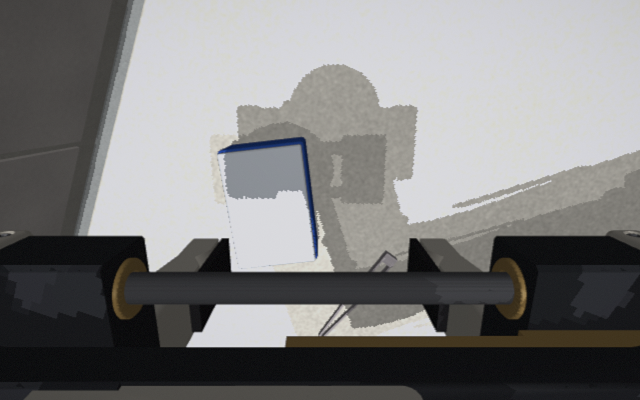

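The top view shows the orange cap at (361,202), green caps at (385,201) and (408,201), and the rack at about (260,217) with blue caps at (279,215) and (275,228). The side view agrees. The forceps and a blue box lie near the start pose. Next I'll work out coarse positions.

```bash
cat > h.py <<'E'
import numpy as np,cv2
def f(c): return 200/np.tan(np.radians(float(c["vertical_fov"]))/2)
def ray(c,u,v):
    d=np.array([(u-c["cx"])/f(c),(v-c["cy"])/f(c),1.0]); return np.array(c["xyz"],float),np.array(c["attitude"])@d
def plane(c,u,v,z):
    o,d=ray(c,u,v); return o+d*(z-o[2])/d[2]
def cloud(c):
    h,w=c["depth"].shape; U,V=np.meshgrid(np.arange(w),np.arange(h)); D=c["depth"]
    P=np.stack([(U-c["cx"])/f(c)*D,(V-c["cy"])/f(c)*D,D],-1); return P@np.array(c["attitude"]).T+np.array(c["xyz"])
def masks(c):
    hsv=cv2.cvtColor(np.ascontiguousarray(c["image"]),cv2.COLOR_RGB2HSV)
    R=lambda a,b:cv2.inRange(hsv,a,b)
    return dict(green=R((55,120,50),(85,255,255)),orange=R((5,160,120),(16,255,255)),blue=R((105,150,80),(125,255,255)))
def blobs(m,amin=12):
    n,l,s,ce=cv2.connectedComponentsWithStats(m)
    return [(l==i,s[i],ce[i]) for i in range(1,n) if s[i][4]>=amin]
E
python3 - <<'E'
import numpy as np
from h import *
for n in ["top","side"]:
    c=dict(np.load(n+"0.npz")); X=cloud(c)
    for k,m in masks(c).items():
        for b,s,ce in blobs(m):
            p=X[b&(c["depth"]>0)]
            print(n,k,s[4],ce.round(1),np.median(p,0).round(1),p.max(0).round(0),p.min(0).round(0))
E
```

```text
top green 38 [383.8 200.2] [ 526.2 -218.9  120.3] [ 538. -209.  130.] [ 515. -228.  106.]
top green 39 [407.7 199.2] [ 530.9 -306.5  119.6] [ 542. -297.  128.] [ 520. -316.  111.]
top orange 43 [360.3 201.4] [ 521.5 -132.1  119.6] [ 533. -124.  128.] [ 507. -143.  111.]
top blue 89 [139.9 186. ] [574.6 701.3  77.1] [590. 726.  84.] [556. 677.  71.]
top blue 33 [277.6 215.4] [461.8 163.3 169.1] [470. 174. 176.] [451. 152. 161.]
top blue 34 [274.  225.6] [423.6 175.6 169.2] [434. 187. 174.] [416. 165. 161.]
side green 45 [270.8 152.2] [ 541.7 -302.3  114.5] [ 552. -293.  132.] [ 525. -319.   97.]
side green 59 [287.2 161.9] [ 537.2 -216.1  114.7] [ 547. -201.  127.] [ 513. -233.  101.]
side orange 56 [305.  172.2] [ 532.  -129.6  115.2] [ 542. -120.  128.] [ 511. -146.  104.]
side blue 79 [258.5 117.7] [ 351.2 -629.5   36.1] [ 373. -592.   53.] [ 327. -661.   11.]
side blue 55 [394.3 191.1] [432.6 181.  167.7] [444. 191. 174.] [415. 166. 139.]
side blue 59 [383.8 195.1] [469.5 171.  166.4] [479. 180. 173.] [451. 155. 141.]
side blue 72 [453.7 269.9] [562.4 492.8 160.6] [574. 506. 164.] [545. 480. 153.]
side blue 597 [536.5 332.1] [550.9 728.3  76.2] [602. 790.  85.] [402. 668.  70.]
```

```bash
cat >> h.py <<'E'
def Rt(yaw,tilt,flip=1):
    # tool z: horizontal heading yaw, raised 'tilt' from straight down; y horizontal
    z=np.array([np.cos(yaw)*np.sin(tilt),np.sin(yaw)*np.sin(tilt),-np.cos(tilt)])
    y=flip*np.array([-np.sin(yaw),np.cos(yaw),0]); return np.stack([np.cross(y,z),y,z],1)
E
python3 - <<'E'
import numpy as np
from h import *
from plant import r
R=r.current_ee_rot(); print(np.round(R,3))
c=dict(np.load("wrist0.npz"))
print("cam in tool",(R.T@(c["xyz"]-r.current_tcp_pos())).round(1),(R.T@c["attitude"]).round(3).tolist())
d=np.radians
sy=d(3.1); ry=d(-17.8)
C=np.array([467,246]);ex=np.array([.952,-.306]);ey=np.array([.306,.952])
def chk(n,g,yaw,tilt):
    for fl in (1,-1):
        Rr=Rt(yaw,tilt,fl); q=r.inverse_kinematics((g+Rr[:,2]*18.8).tolist(),Rr.tolist())
        print(n,np.degrees(yaw).round(),np.degrees(tilt).round(),fl,None if q is None else np.round(q,2))
for tl in (0,30):
    for g in ([505,-220,115],[510,-307,115]): chk("stand",np.array(g,float),sy,d(tl))
for tl in (60,75):
  for lx,ly in ((20,80),(20,0),(-20,80)):
    p=C+lx*ex+ly*ey
    for yaw in (0,ry,np.arctan2(p[1],p[0])): chk(f"rack{lx},{ly}",np.array([*p,118.]),yaw,d(tl))
E
```

```text
[[-0.926 -0.378 -0.001]
 [-0.378  0.926  0.001]
 [ 0.     0.001 -1.   ]]
cam in tool [  73.    -0.3 -158.6] [[0.001, -0.963, -0.271], [1.0, 0.001, 0.0], [-0.0, -0.271, 0.963]]
stand 3.0 0.0 1 [-0.06  0.28 -0.43  0.   -0.86 -1.46]
stand 3.0 0.0 -1 [-0.06  0.28 -0.43  0.   -0.86  1.68]
stand 3.0 0.0 1 [-0.21  0.34 -0.34  0.   -0.89 -1.3 ]
stand 3.0 0.0 -1 [-0.21  0.34 -0.34  0.   -0.89  1.84]
stand 3.0 30.0 1 [-0.14  0.11 -0.66 -0.34 -0.3  -1.07]
stand 3.0 30.0 -1 [-0.14  0.11 -0.66 -0.34 -0.3   2.07]
stand 3.0 30.0 1 [-0.39  0.2  -0.47 -0.5  -0.46 -0.73]
stand 3.0 30.0 -1 [-0.39  0.2  -0.47 -0.5  -0.46  2.41]
rack20,80 0.0 60.0 1 None
rack20,80 0.0 60.0 -1 None
rack20,80 -18.0 60.0 1 None
rack20,80 -18.0 60.0 -1 None
rack20,80 32.0 60.0 1 [ 0.04  0.3  -0.85 -2.42 -0.7   1.25]
rack20,80 32.0 60.0 -1 [ 0.04  0.3  -0.85 -2.42 -0.7  -1.89]
rack20,0 0.0 60.0 1 None
rack20,0 0.0 60.0 -1 None
rack20,0 -18.0 60.0 1 None
rack20,0 -18.0 60.0 -1 None
rack20,0 26.0 60.0 1 [-0.16  0.26 -0.95 -2.34 -0.77  1.28]
rack20,0 26.0 60.0 -1 [-0.16  0.26 -0.95 -2.34 -0.77 -1.86]
rack-20,80 0.0 60.0 1 None
rack-20,80 0.0 60.0 -1 None
rack-20,80 -18.0 60.0 1 None
rack-20,80 -18.0 60.0 -1 None
rack-20,80 35.0 60.0 1 [ 0.05  0.28 -0.9  -2.39 -0.73  1.26]
rack-20,80 35.0 60.0 -1 [ 0.05  0.28 -0.9  -2.39 -0.73 -1.88]
rack20,80 0.0 75.0 1 None
rack20,80 0.0 75.0 -1 None
rack20,80 -18.0 75.0 1 None
rack20,80 -18.0 75.0 -1 None
rack20,80 32.0 75.0 1 None
rack20,80 32.0 75.0 -1 None
rack20,0 0.0 75.0 1 None
rack20,0 0.0 75.0 -1 None
rack20,0 -18.0 75.0 1 None
rack20,0 -18.0 75.0 -1 None
rack20,0 26.0 75.0 1 None
rack20,0 26.0 75.0 -1 None
rack-20,80 0.0 75.0 1 None
rack-20,80 0.0 75.0 -1 None
rack-20,80 -18.0 75.0 1 None
rack-20,80 -18.0 75.0 -1 None
rack-20,80 35.0 75.0 1 None
rack-20,80 35.0 75.0 -1 None
```

```bash
python3 - <<'E'
import numpy as np
from h import *
from plant import r
d=np.radians
lo=np.array([-3.07,-1.43,-1.02,-3.03,-3.05,-3.03]);hi=np.array([3.07,2.12,1.25,1.67,0,3.03])
C=np.array([467,246]);ex=np.array([.952,-.306]);ey=np.array([.306,.952])
def ik(g,yaw,tilt,fl):
    Rr=Rt(yaw,tilt,fl); return r.inverse_kinematics((g+Rr[:,2]*18.8).tolist(),Rr.tolist())
def mar(q): return np.minimum(q-lo,hi-q).min()
for tl in (0,-15,-30):
    q=ik(np.array([530,-219,118.]),d(3.1),d(tl),1); print("grasp",tl,None if q is None else (np.round(q,2),mar(q).round(2)))
for ta in (30,45,60):
  for lx,ly in ((20,80),(20,0)):
    p=np.array([*(C+lx*ex+ly*ey),150.])
    for yaw in range(-180,180,15):
      q=ik(p,d(yaw),d(ta),1); q2=ik(p+[0,0,130],d(yaw),d(ta),1)
      if q is not None and q2 is not None and mar(q)>.05: print(ta,lx,ly,yaw,np.round(q,2),mar(q).round(2),mar(q2).round(2),np.round(q2,2))
E
```

```text
grasp 0 (array([-0.05,  0.31, -0.38,  0.  , -0.88, -1.47]), np.float64(0.64))
grasp -15 (array([-0.04,  0.44, -0.21,  0.03, -1.18, -1.49]), np.float64(0.81))
grasp -30 (array([-0.02,  0.59, -0.04,  0.04, -1.46, -1.51]), np.float64(0.98))
30 20 80 -180 [ 0.67  0.59  0.18 -0.32 -1.59  0.96] 1.07 0.91 [ 0.67  0.5   0.34 -0.33 -1.82  0.88]
30 20 80 -165 [ 0.73  0.61  0.19 -0.23 -1.62  1.14] 1.06 0.9 [ 0.73  0.53  0.35 -0.24 -1.86  1.09]
30 20 80 -150 [ 0.79  0.62  0.17 -0.13 -1.62  1.33] 1.08 0.92 [ 0.79  0.54  0.33 -0.14 -1.86  1.3 ]
30 20 80 -135 [ 0.86  0.62  0.12 -0.04 -1.59  1.51] 1.13 0.98 [ 0.86  0.53  0.27 -0.04 -1.83  1.5 ]
30 20 80 -120 [ 0.92  0.6   0.04  0.06 -1.53  1.68] 1.06 1.05 [ 0.92  0.51  0.2   0.07 -1.77  1.69]
30 20 80 -105 [ 0.98  0.57 -0.06  0.16 -1.45  1.84] 0.96 1.11 [ 0.98  0.47  0.09  0.16 -1.69  1.88]
30 20 80 -90 [ 1.03  0.52 -0.18  0.27 -1.34  1.99] 0.84 0.98 [ 1.03  0.42 -0.02  0.26 -1.58  2.05]
30 20 80 -75 [ 1.08  0.47 -0.31  0.37 -1.22  2.12] 0.71 0.82 [ 1.08  0.36 -0.15  0.35 -1.46  2.21]
30 20 80 -60 [ 1.11  0.4  -0.45  0.49 -1.08  2.24] 0.57 0.66 [ 1.
[... 9855 characters left out ...]
-1.2  -0.84  0.06]
60 20 0 75 [-0.02  0.3  -0.42 -1.29 -1.06  0.58] 0.6 0.7 [ 0.04  0.07 -0.32 -1.16 -1.13  0.22]
60 20 0 90 [ 0.01  0.39 -0.28 -1.15 -1.25  0.6 ] 0.74 0.83 [ 0.04  0.19 -0.19 -1.09 -1.35  0.32]
60 20 0 105 [ 0.07  0.48 -0.14 -1.03 -1.42  0.63] 0.88 0.98 [ 0.07  0.31 -0.04 -1.02 -1.55  0.4 ]
60 20 0 120 [ 0.13  0.56  0.   -0.93 -1.58  0.67] 1.02 1.12 [ 0.13  0.41  0.1  -0.94 -1.73  0.47]
60 20 0 135 [ 0.21  0.64  0.13 -0.83 -1.73  0.74] 1.12 1.02 [ 0.2   0.5   0.23 -0.87 -1.9   0.56]
60 20 0 150 [ 0.3   0.71  0.24 -0.73 -1.87  0.82] 1.01 0.91 [ 0.29  0.58  0.34 -0.79 -2.05  0.65]
60 20 0 165 [ 0.4   0.77  0.32 -0.62 -1.98  0.93] 0.93 0.82 [ 0.39  0.65  0.43 -0.69 -2.17  0.78]
```

```bash
python3 - <<'E'
import numpy as np,cv2
from h import *
from plant import r
def look(n,camxy,z,yaw):
    R=Rt(yaw,0,1); p=np.array([*camxy,0])-R[:,0]*73; p[2]=z
    r.move_pose(p.tolist(),R.tolist()); c=r.capture("wrist"); np.savez(n+".npz",**c)
    cv2.imwrite(f"pics/{n}.png",c["image"][:,:,::-1]); print(n,r.current_t(),c["xyz"].round(1))
look("w_stand",(462,-219),260,np.radians(3.1))
look("w_rack",(450,250),280,np.radians(-17.8))
E
```

```text
w_stand 2.0083 [ 462.  -219.9  418.6]
w_rack 3.6833 [450.4 248.9 438.7]
```

View pics/w_stand.png

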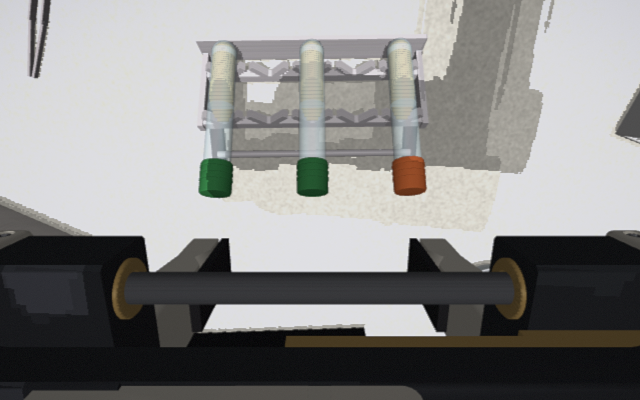

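View pics/w_rack.png

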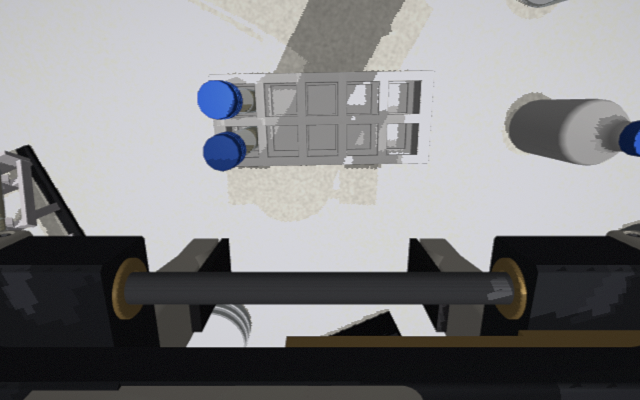

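The wrist view over the stand shows green caps at (216,178) and (312,178) and the orange cap at (409,176), with the tips near row 45. The rack view shows the rack's top face from about (210,75) to (432,163), with the blue caps on the left. I'll measure both from depth.

```bash
python3 - <<'E'
import numpy as np,cv2
from h import *
c=dict(np.load("w_stand.npz")); X=cloud(c); ok=c["depth"]>0
d0=np.array([np.cos(np.pi/6),0,.5])
caps=[]
for k in("green","orange"):
    for b,s,ce in blobs(masks(c)[k],200):
        p=X[b&ok]; yaw=np.radians(3.1)
        d=np.array([np.cos(yaw)*.866,np.sin(yaw)*.866,.5]); lat=np.array([-np.sin(yaw),np.cos(yaw),0]); nn=np.cross(d,lat)
        a=p@d; l=p@lat; n=p@nn
        print(k,ce.round(1),"axial",np.percentile(a,[1,50,99]).round(1),"lat",np.percentile(l,[1,50,99]).round(1),"nrm",np.percentile(n,[5,50,98]).round(1),"rayaxis",plane(c,*ce,108).round(1))
        caps.append(plane(c,*ce,112))
# tubes: tips  - ray through tip row end on z ~ 34+12
for u,v in((225,42),(312,41),(400,41)): print("tip edge",plane(c,u,v,36).round(1))
c=dict(np.load("w_rack.npz")); X=cloud(c); ok=c["depth"]>0
z=X[...,2]; m=((z>83)&(z<91)&ok).astype(np.uint8); m[230:]=0
b=max(blobs(m,200),key=lambda t:t[1][4]); p=X[b[0]]
print("rack z",np.median(p[:,2]), b[1],len(p)); 
rc=cv2.minAreaRect(p[:,:2].astype(np.float32)); print(rc, cv2.boxPoints(rc).round(1).tolist())
for b,s,ce in blobs(masks(c)["blue"],200):
    q=X[b&ok]; q=q[q[:,2]>163]; print("blue",s,q.mean(0).round(1),len(q), cv2.minEnclosingCircle(q[:,:2].astype(np.float32)))
vis=np.clip((z+20)*1.2,0,255).astype(np.uint8); cv2.imwrite("pics/rackz.png",cv2.resize(vis[40:220,150:470],(800,450),interpolation=0))
E
```

```text
green [215.2 177.7] axial [486.9 503.6 515.5] lat [-349.4 -335.5 -325. ] nrm [-164.9 -153.2 -150. ] rayaxis [ 532.7 -310.6  108. ]
green [312.  176.6] axial [486.3 502.7 514.6] lat [-263.2 -250.5 -238.1] nrm [-164.8 -152.6 -149.4] rayaxis [ 526.9 -222.6  108. ]
orange [410.3 172.5] axial [485.  499.6 512.9] lat [-174.6 -164.8 -152.3] nrm [-154.7 -151.1 -148.8] rayaxis [ 518.2 -133.8  108. ]
tip edge [ 407.9 -318.1   36. ]
tip edge [ 402.2 -230.1   36. ]
tip edge [ 397.3 -141.1   36. ]
rack z 87.50314706425561 [ 209   70  225   97 9274] 9274
((466.7878723144531, 246.62149047851562), (215.0631561279297, 89.18779754638672), 73.22805786132812) [[393.1000061035156, 156.5], [478.5, 130.8000030517578], [540.5, 336.70001220703125], [455.1000061035156, 362.3999938964844]]
blue [ 198   81   44   38 1287] [424.6 176.7 168.4] 1122 ((424.64404296875, 176.42254638671875), 13.969216346740723)
blue [ 204  132   42   39 1132] [462.5 165.2 168.4] 973 ((462.6314392089844, 165.02810668945312), 13.84147834777832)
```

View pics/rackz.png

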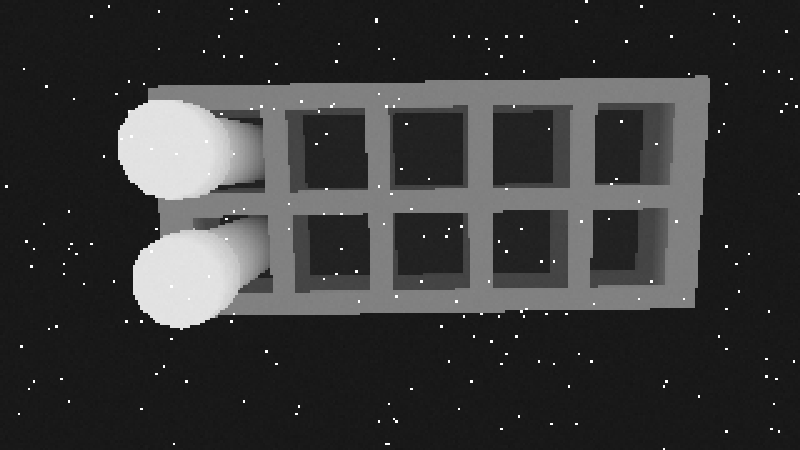

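```bash
cat >> h.py <<'E'
SY=np.radians(3.43); D=np.array([np.cos(SY)*.75**.5,np.sin(SY)*.75**.5,.5]); LAT=np.array([-np.sin(SY),np.cos(SY),0]); NN=np.cross(D,LAT)
RY=np.radians(-16.77); RC=np.array([466.8,246.6])
def cell(x,y): return RC+x*np.array([np.cos(RY),np.sin(RY)])+y*np.array([-np.sin(RY),np.cos(RY)])
E
python3 - <<'E'
from h import *
c=dict(np.load("w_stand.npz")); X=cloud(c); ok=c["depth"]>0
for k in("green","orange"):
    for b,s,ce in blobs(masks(c)[k],200):
        p=X[b&ok]; a=p@D;l=p@LAT;n=p@NN
        B=np.stack([D,LAT,NN],1)
        am=np.percentile(a,99.5); L=(np.percentile(l,.5)+np.percentile(l,99.5))/2; N=np.percentile(n,98)-14.5
        tip=B@[am-160,L,N]; print(k,"lat",np.percentile(l,[.5,99.5]).round(1),"axis",am.round(1),L.round(1),N.round(1),"tip",tip.round(1),"s=142",(tip+142*D).round(1))
E
```

```text
green lat [-352.6 -327.8] axis 513.8 -340.2 -163.5 tip [ 407.8 -316.4   35.3] s=142 [ 530.6 -309.   106.3]
green lat [-266.2 -241. ] axis 513.3 -253.6 -163.1 tip [ 402.  -230.    35.4] s=142 [ 524.8 -222.6  106.4]
orange lat [-177.8 -154.8] axis 512.2 -166.3 -162.8 tip [ 395.7 -142.8   35.1] s=142 [ 518.4 -135.5  106.1]
```

```bash
cat >> h.py <<'E'
PZ=18.8; S=142.
d_=np.radians
GR=Rt(SY,d_(-10),1); PR=Rt(RY+np.pi,d_(50),1)
def tcp(g,R): return (np.asarray(g,float)+R[:,2]*PZ).tolist()
GM=np.array([524.8,-222.6,105.5]); GO=np.array([530.5,-310.2,105.5])
E
python3 - <<'E'
from h import *
from plant import r
for n,g,R in [("gm",GM,GR),("gm up",GM+[0,0,180],GR),("go",GO,GR),("goup",GO+[0,0,180],GR)]+[(f"cell{y} {z}",np.array([*cell(20,y),z]),PR) for y in(80,0) for z in(150,345)]:
    q=r.inverse_kinematics(tcp(g,R),R.tolist()); print(n,np.round(g,1),None if q is None else np.round(q,2))
r.gripper_to(0.57)
print("t",r.current_t(),r.current_opening())
r.move_pose(tcp(GM-GR[:,2]*90,GR),GR.tolist()); print(r.current_t())
r.move_straight(tcp(GM,GR),v=90); print(r.current_t(),r.current_force().round(2))
import cv2
c=r.capture("wrist"); cv2.imwrite("pics/g1.png",c["image"][:,:,::-1])
c=r.capture("side"); cv2.imwrite("pics/g1s.png",cv2.resize(c["image"][100:240,200:400,::-1],(800,560)))
E
```

```text
gm [ 524.8 -222.6  105.5] [-0.05  0.4  -0.29  0.02 -1.05 -1.48]
gm up [ 524.8 -222.6  285.5] [-0.05  0.26 -0.06  0.02 -1.43 -1.47]
go [ 530.5 -310.2  105.5] [-0.19  0.46 -0.2   0.05 -1.08 -1.35]
goup [ 530.5 -310.2  285.5] [-0.19  0.33  0.03  0.04 -1.44 -1.33]
cell80 150 [509.  317.4 150. ] [ 0.5   0.73  0.36 -0.6  -1.85  0.81]
cell80 345 [509.  317.4 345. ] [ 0.48  0.58  0.58 -0.69 -2.15  0.58]
cell0 150 [485.9 240.8 150. ] [ 0.43  0.67  0.22 -0.55 -1.82  0.91]
cell0 345 [485.9 240.8 345. ] [ 0.42  0.52  0.44 -0.63 -2.13  0.7 ]
t 4.5083 0.5719744366361814
6.2
7.35 [-0.37 -0.02  1.54]
```

View pics/g1.png

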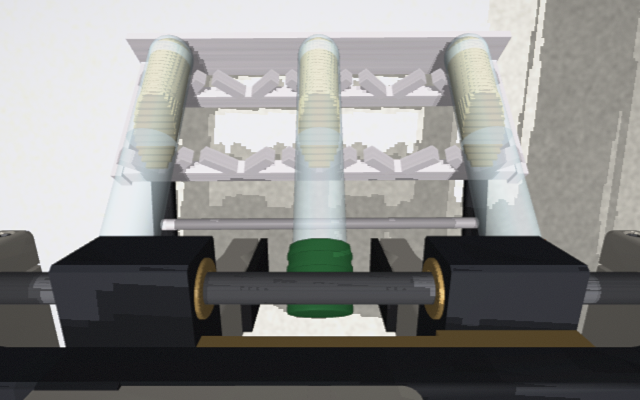

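View pics/g1s.png

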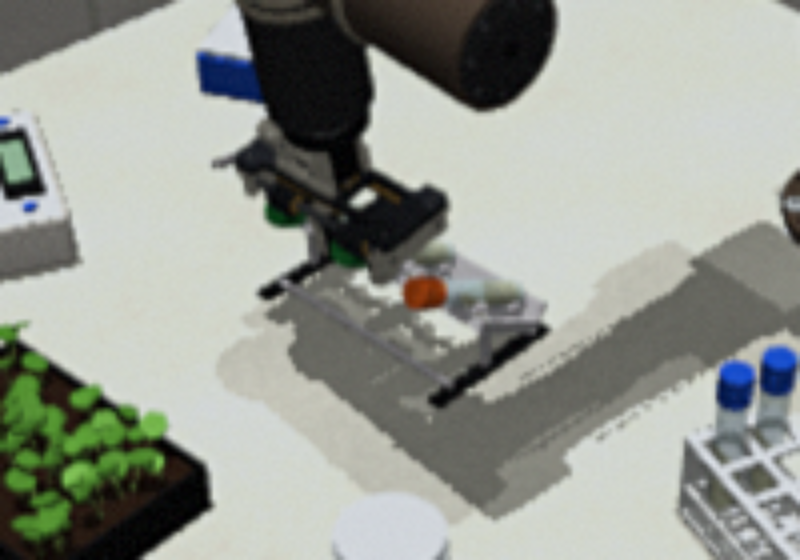

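The green cap (288–352, 240–317) is centred between the fingers, and there is clear space to the neighbouring tubes. I'll grip and lift, then check.

```bash
python3 - <<'E'
from h import *
from plant import r
import cv2
r.gripper_to(0.0); print(r.current_t(),"mm",r.current_opening()*88,r.current_force().round(2))
r.move_straight(tcp(GM+[0,0,30],GR),v=50)
r.move_straight(tcp(GM+[0,0,180],GR),v=150); print(r.current_t(),r.current_opening()*88,r.current_force().round(2))
c=r.capture("wrist"); cv2.imwrite("pics/l1.png",c["image"][:,:,::-1])
E
```

```text
7.95 mm 28.759579215563324 [ 0.61 -0.22  0.73]
9.85 28.4512572106482 [-0.27 -0.3  -1.16]
```

View pics/l1.png

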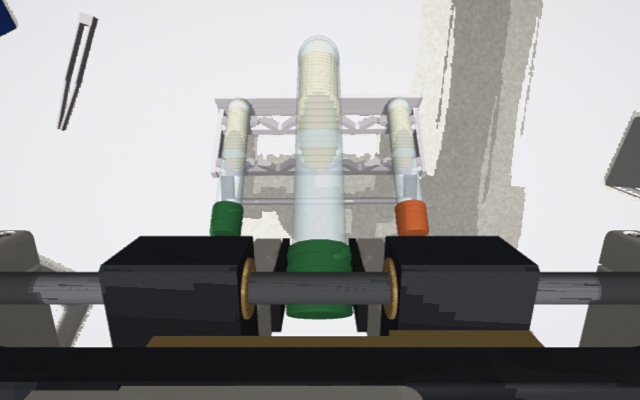

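The middle tube is held straight: its tip is at (319,38) and it hasn't moved in the fingers. The other two tubes still lie on the stand. Next is the hover over cell (20, 80).

```bash
python3 - <<'E'
from h import *
from plant import r
import cv2
p=np.array([*cell(20,80),345.])
r.move_pose(tcp(p,PR),PR.tolist()); print(r.current_t(),r.current_opening()*88)
r.move_straight(tcp([*p[:2],8+S+110],PR),v=150)
for n in("wrist","side","top"):
    c=r.capture(n); np.savez(n+"h.npz",**c); im=c["image"][:,:,::-1]
    if n=="side": im=cv2.resize(im[60:310,300:560],(780,750))[:600]
    cv2.imwrite(f"pics/h1{n}.png",im)
print(r.current_t())
E
```

```text
11.8583 28.257826243944553
12.725
```

View pics/h1wrist.png

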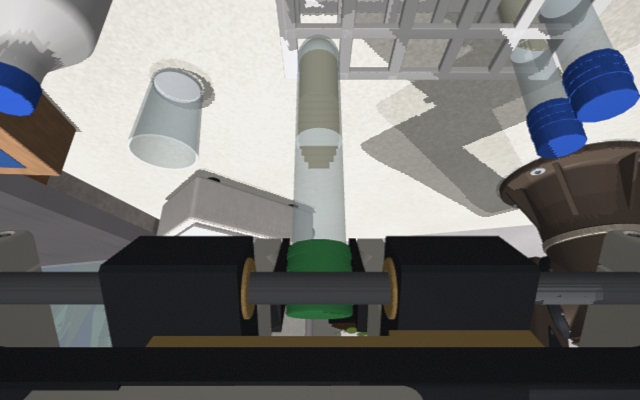

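View pics/h1side.png

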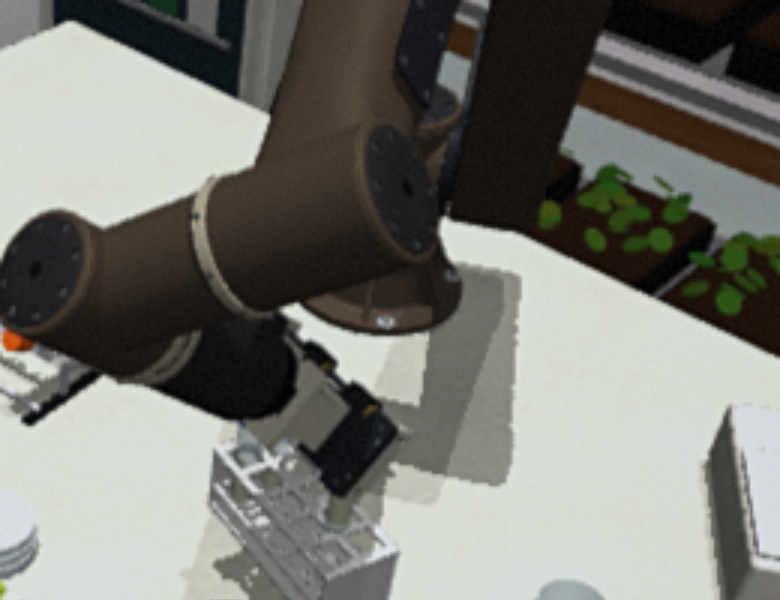

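The wrist view shows the tube still rigid in the fingers, tip at (319,38), now over the rack's end cell. The bottle and beaker are well clear. I'll lower it with a force guard.

```bash
cat >> h.py <<'E'
def lower(r,x,y):
    p=cell(x,y); F=lambda:r.current_force().round(2)
    print("hover",F(),r.current_tcp_pos().round(1))
    for tz,v,fs in((70,70,6),(20,60,6),(2,12,4)):
        hit=r.move_straight(tcp([*p,tz+S],PR),v=v,f_stop=fs)
        print("tip target",tz,"hit",hit,"tip z",(r.current_tcp_pos()[2]-PR[2,2]*PZ-S).round(1),F(),r.current_opening()*88,r.current_t())
        if hit: break
E
python3 - <<'E'
from h import *
from plant import r
import cv2
lower(r,20,80)
c=r.capture("wrist"); cv2.imwrite("pics/p1.png",c["image"][:,:,::-1])
E
```

```text
hover [-0.19  0.19 -0.66] [495.8 321.7 249.3]
tip target 70 hit False tip z 70.2 [ 0.39 -0.9  -0.39] 28.13969815945244 13.5583
tip target 20 hit False tip z 20.3 [ 0.14  0.03 -1.49] 28.48058989547895 14.5417
tip target 2 hit True tip z 8.0 [0.16 0.06 4.47] 28.476306417221764 15.525
```

View pics/p1.png

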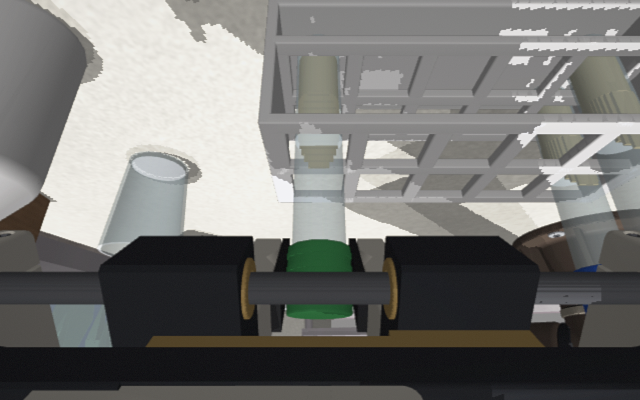

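The tube touched down with the tip at 8.0 mm, exactly the base height, and it is inside the end cell. I'll release, back off along the tool, and look.

```bash
python3 - <<'E'
from h import *
from plant import r
import cv2
r.gripper_to(0.5)
p=r.current_tcp_pos(); 
r.move_straight((p-PR[:,2]*70).tolist(),v=90)
q=p-PR[:,2]*70; q[2]+=80; r.move_straight(q.tolist(),v=200)
c=r.capture("wrist"); cv2.imwrite("pics/r1.png",c["image"][:,:,::-1])
r.move_pose(tcp(GO-GR[:,2]*90,GR),GR.tolist()); print(r.current_t(),r.current_opening()*88)
c=r.capture("top"); cv2.imwrite("pics/r1t.png",cv2.resize(c["image"][120:270,200:440,::-1],(800,500)))
c=r.capture("wrist"); np.savez("w2.npz",**c); cv2.imwrite("pics/r1w.png",c["image"][:,:,::-1])
X=cloud(c);ok=c["depth"]>0
for b,s,ce in blobs(masks(c)["green"],200):
    l=X[b&ok]@LAT; print(ce,"lat",np.percentile(l,[.5,99.5]).round(1),"target",(GO@LAT).round(1))
E
```

```text
19.85 43.92794259860917
[317.92280525 215.40565086] lat [-356.1 -328.4] target -341.4
```

View pics/r1.png

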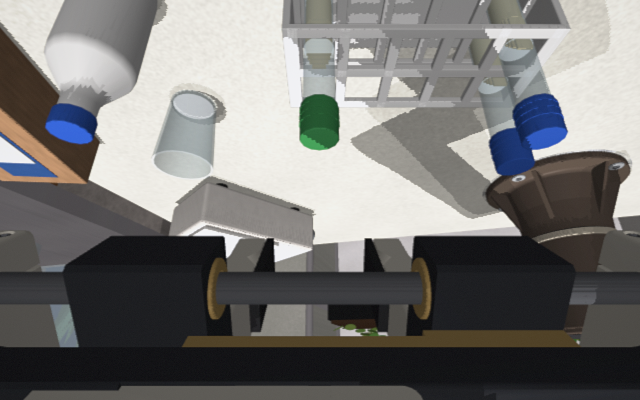

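View pics/r1t.png

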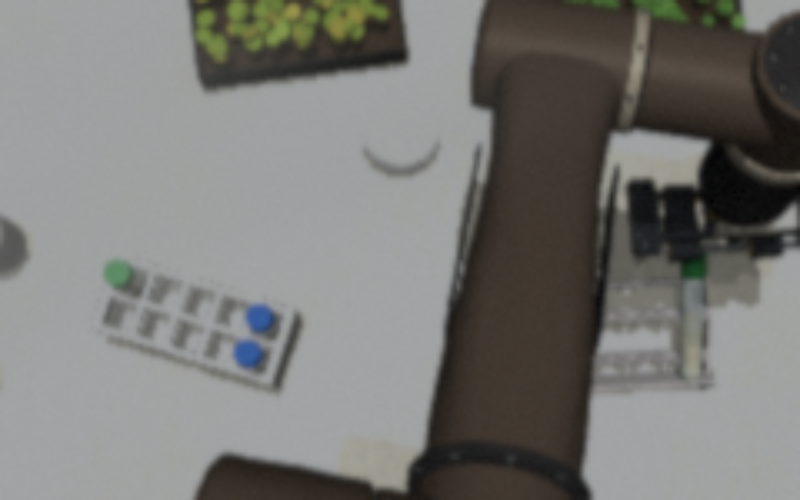

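View pics/r1w.png

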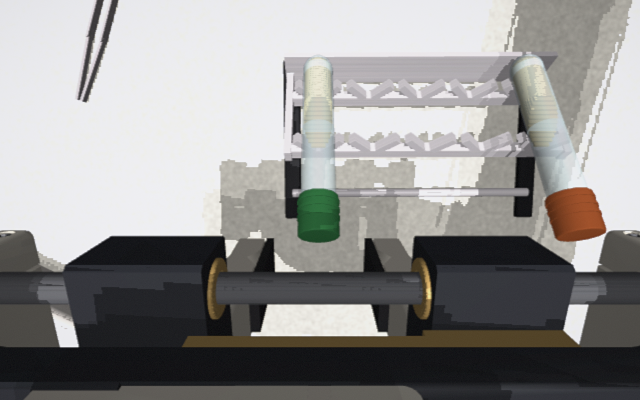

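The first tube stands upright in the far-left cell, cap at (118,273) in the top crop. The second green tube is centred below the jaws: lateral −342.2 mm measured against a target of −341.4 mm. I'll grip it the same way.

```bash
python3 - <<'E'
from h import *
from plant import r
import cv2
r.gripper_to(0.57)
r.move_straight(tcp(GO,GR),v=80); print(r.current_t(),r.current_force().round(2))
r.gripper_to(0.0); print(r.current_t(),"mm",r.current_opening()*88,r.current_force().round(2))
r.move_straight(tcp(GO+[0,0,30],GR),v=50)
r.move_straight(tcp(GO+[0,0,180],GR),v=150); print(r.current_t(),r.current_opening()*88)
c=r.capture("wrist"); cv2.imwrite("pics/l2.png",c["image"][:,:,::-1])
E
```

```text
21.625 [-0.93 -0.67 -0.5 ]
22.125 mm 28.43788042254324 [0.55 0.29 0.47]
24.025 28.575939791899742
```

View pics/l2.png

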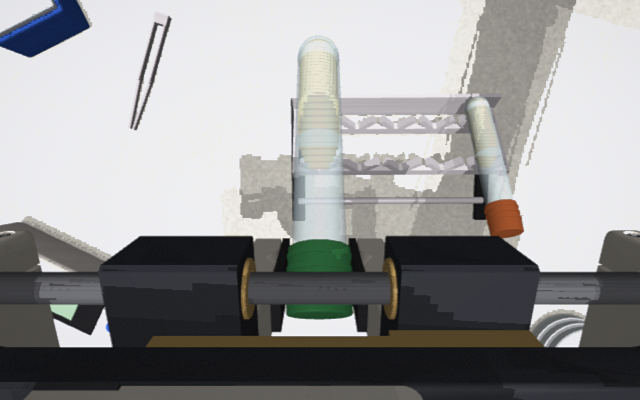

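It is held the same way, tip at (319,38). Next is cell (20, 0).

```bash
python3 - <<'E'
from h import *
from plant import r
import cv2
p=np.array([*cell(20,0),345.])
r.move_pose(tcp(p,PR),PR.tolist()); print(r.current_t(),r.current_opening()*88)
r.move_straight(tcp([*p[:2],8+S+110],PR),v=150)
c=r.capture("wrist"); cv2.imwrite("pics/h2.png",c["image"][:,:,::-1])
E
```

```text
26.075 28.3683454060934
```

View pics/h2.png

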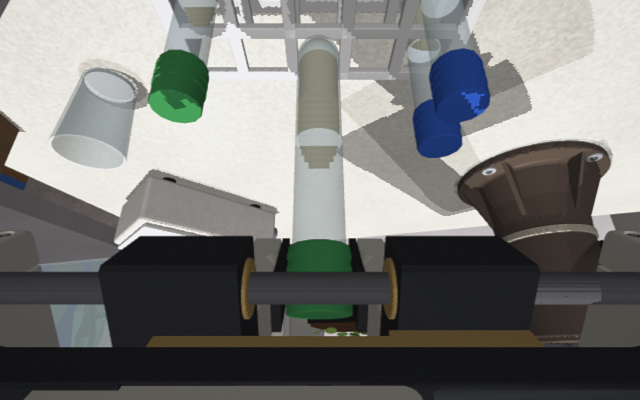

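The tube is midway between the placed green cap on the left and the blue caps on the right. At the final depth the neighbours' cap edges should reach only about 23 mm behind the grasp point, and the body starts at 47 mm. I'll lower it with the guard.

```bash
python3 - <<'E'
from h import *
from plant import r
import cv2
lower(r,20,0)
c=r.capture("wrist"); cv2.imwrite("pics/p2.png",c["image"][:,:,::-1])
E
```

```text
hover [-0.24 -0.2   0.06] [472.7 244.9 249. ]
tip target 70 hit False tip z 70.1 [-0.34  0.97 -1.06] 28.27842089466386 27.675
tip target 20 hit False tip z 20.3 [ 0.48  0.07 -0.64] 28.7936581829831 28.6583
tip target 2 hit True tip z 8.1 [0.85 0.93 4.57] 28.136018287470765 29.6417
```

View pics/p2.png

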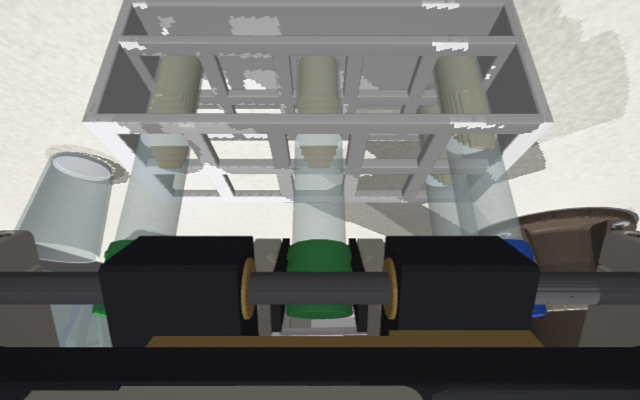

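It touched down at 8.1 mm. I'll release, retreat, and move to a clear spot for the last look.

```bash
python3 - <<'E'
from h import *
from plant import r
import cv2
r.gripper_to(0.47)
p=r.current_tcp_pos(); 
r.move_straight((p-PR[:,2]*70).tolist(),v=90)
q=p-PR[:,2]*70; q[2]+=100; r.move_straight(q.tolist(),v=200)
R=Rt(RY,0,1); v=np.array([*RC,0])-R[:,0]*(73+15); v[2]=300
r.move_pose(v.tolist(),R.tolist())
c=r.capture("wrist"); np.savez("w3.npz",**c); cv2.imwrite("pics/f_w.png",c["image"][:,:,::-1])
X=cloud(c);ok=c["depth"]>0
for k in("green","blue"):
    for b,s,ce in blobs(masks(c)[k],200):
        P=X[b&ok]; zt=np.percentile(P[:,2],95); t=P[P[:,2]>zt-4]; e=t[:,:2].mean(0)-RC
        loc=np.array([[np.cos(RY),np.sin(RY)],[-np.sin(RY),np.cos(RY)]])@e
        print(k,ce.round(0),"top z",zt.round(1),"rack local",loc.round(1))
R0=Rt(0,0,1); r.move_pose([560,30,330],R0.tolist())
for n in("top","side"):
    c=r.capture(n); cv2.imwrite(f"pics/f_{n}.png",c["image"][:,:,::-1])
    X=cloud(c)
    for k in("green","orange","blue"):
        for b,s,ce in blobs(masks(c)[k]): print(n,k,ce.round(1),np.median(X[b],0).round(1))
print(r.current_t(),r.current_force().round(2))
E
```

```text
green [319. 107.] top z 169.6 rack local [18.9 -0.5]
green [414. 108.] top z 169.6 rack local [19.  78.4]
blue [220.  57.] top z 169.6 rack local [-19.9 -79.2]
blue [629. 105.] top z 161.8 rack local [ 16.8 256.2]
blue [224. 108.] top z 169.6 rack local [ 19.7 -79.2]
top orange [360.3 201.5] [ 520.2 -131.8  120.3]
top blue [140. 186.] [574.8 701.   76.4]
top blue [277.2 214.9] [462.2 166.2 168.2]
side green [397.9 211. ] [492.7 245.8 166. ]
side green [413.3 227.7] [515.3 322.5 165.5]
side orange [305.  172.4] [ 531.3 -127.9  115.1]
side blue [273.  107.8] [ 259.3 -633.6   47.8]
side blue [258.6 118.4] [ 352.1 -628.    31.6]
side blue [394.9 189.7] [429.  179.6 168.1]
side blue [383.8 194.1] [469.3 170.7 167.6]
side blue [453.7 270.5] [563.8 494.5 160.2]
side blue [562.8 320.6] [427.6 759.8  76.4]
side blue [517.1 340.7] [573.5 703.5  76.3]
35.5333 [0.69 0.13 0.2 ]
```

View pics/f_w.png

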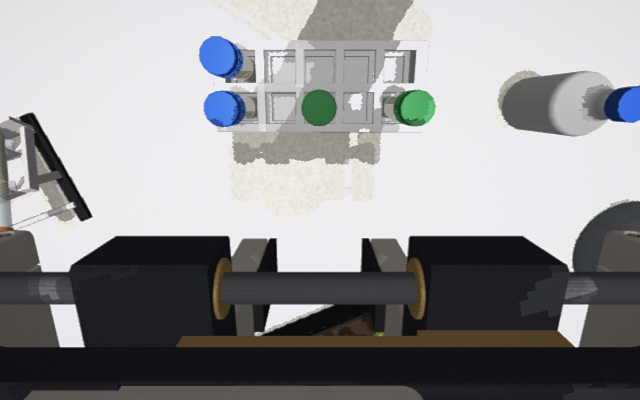

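View pics/f_side.png

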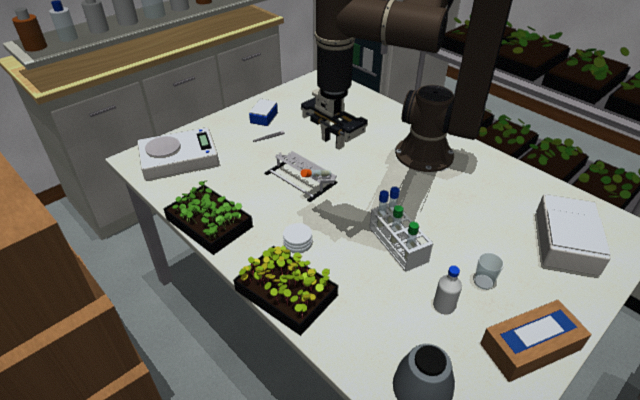

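Both green caps stand in the rack at the same height as the blue ones, 169.6 mm. Orange, the blue tubes and the bystanders are where they were, and the gripper is empty in free air. I'll hand the job in.

```bash
python3 -c "
from plant import r
r.job_done(); print(r.current_t())"
```

```text
the job is handed in; nothing more can be done
the job is handed in; nothing more can be done
```

Both green-capped tubes now stand upright in the rack, and I handed the job in at about 35.5 s. I gripped each by its cap, lifted it off the stand, turned it upright and lowered it until it touched the base. They are in the cells at rack x +20, y 80 and x +20, y 0.

**Placing:** Contact came with the tips at 8.0 and 8.1 mm, against the base plate's 8 mm. After release, the cap tops were within about 2 mm of their cell centres. Their height was 169.6 mm, the same as the blue caps measured in that view. The nominal value is 168 mm, which is within the camera calibration.

**Everything else:** The orange tube, blue tubes and bottle measured within a few mm of their start positions. I checked the dishes, beaker and forceps only by eye in the last side view, where they looked unmoved. The gripper was empty and in free air, with a residual force reading below 1 N.

No check failed. In the final top view the arm hid the green caps and one blue cap, so their final positions come from the wrist and side views. `job_done()` reports no verdict, so I don't have the official result.

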